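# Put the three coffee cups on their own saucers

## Task

The three coffee cups have been set on the wrong saucers: put each one upright in the middle of the saucer of its own size - small cup on the small saucer, medium on medium, large on large. The black rubber mat is empty, so you can park a cup there meanwhile. Do not drop or tip the cups, and leave the saucers, sugar pot, milk jug and tamper where they stand.

Things in the scene. Friction and masses are not known exactly. Their poses are not given: they have to be found in the camera images.
- cup_small_center (a point): The small cup: straight-sided white porcelain, 50 mm across, 60 mm tall, wall 4 mm, rounded in to a 36 mm foot, about 120 g. Point: on its axis, half-way up (30 mm above its underside); z up. Its ear handle points along +y, 25 mm out from the wall, so grip the wall across x, in its straight upper part (about 25 mm below the rim). Starts on the medium saucer.
- cup_medium_center (a point): The medium cup: straight-sided white porcelain, 58 mm across, 72 mm tall, wall 4 mm, rounded in to a 42 mm foot, about 190 g. Point: on its axis, half-way up (36 mm above its underside); z up. Its ear handle points along +y, 29 mm out from the wall, so grip the wall across x, in its straight upper part (about 25 mm below the rim). Starts on the large saucer.
- cup_large_center (a point): The large cup: straight-sided white porcelain, 66 mm across, 86 mm tall, wall 4 mm, rounded in to a 48 mm foot, about 280 g. Point: on its axis, half-way up (43 mm above its underside); z up. Its ear handle points along +y, 32 mm out from the wall, so grip the wall across x, in its straight upper part (about 25 mm below the rim). Starts on the small saucer.
- saucer_small: The small saucer: loose round white porcelain dish 110 mm across and 15 mm high at its rim, with a flat middle 68 mm across whose upper face is 5 mm above the table. Origin at the centre of its underside, z up. It belongs under the small cup.
- saucer_medium: The medium saucer: loose round white porcelain dish 132 mm across and 15 mm high at its rim, with a flat middle 82 mm across whose upper face is 5 mm above the table. Origin at the centre of its underside, z up. It belongs under the medium cup.
- saucer_large: The large saucer: loose round white porcelain dish 156 mm across and 15 mm high at its rim, with a flat middle 97 mm across whose upper face is 5 mm above the table. Origin at the centre of its underside, z up. It belongs under the large cup.
- bar_mat: Black ribbed rubber bar mat fixed to the table, 120 mm (its x) by 150 mm (its y), 4 mm thick, empty: room to park a cup. Origin at the centre of its underside, on the table.
- sugar_pot: Bystander: round white porcelain sugar pot with a knobbed lid, 90 mm across, 105 mm tall. Origin at the centre of its underside. Not to be moved.
- milk_jug: Bystander: small steel milk jug, 75 mm across, 92 mm tall, with a side handle and a spout. Origin at the centre of its underside. Not to be moved.
- tamper: Bystander: coffee tamper standing on its 58 mm steel base, dark wooden handle upward, 85 mm tall. Origin at the centre of its underside. Not to be moved.
Things that resemble listed ones, but are neither listed nor needed, are in the scene too. What is shaped like the part that bears cup_small_center but blue is not meant.

How it is judged:
At the end, for the whole second after the job is handed in: Each cup stands upright (within 0.08 rad), released and at rest, on the flat of the saucer of its own size, its axis within 12 mm of the saucer's centre; every saucer lies level and, like the sugar pot, milk jug and tamper, is within 30 mm of where it was at the start (horizontal distance between cup_small_center and saucer_small below 0.012 m and z of cup_small_center in the frame of saucer_small between 0.031 and 0.039 m and angle between each of cup_small_center, saucer_small, cup_medium_center, saucer_medium, cup_large_center, saucer_large's own z axis and vertical below 0.08 rad and linear speed of each of cup_small, cup_medium, cup_large below 0.02 m/s and distance of each of saucer_small, saucer_medium, saucer_large, sugar_pot, milk_jug, tamper from where it was at the start of the episode below 0.03 m and horizontal distance between cup_medium_center and saucer_medium below 0.012 m and z of cup_medium_center in the frame of saucer_medium between 0.037 and 0.045 m and horizontal distance between cup_large_center and saucer_large below 0.012 m and z of cup_large_center in the frame of saucer_large between 0.044 and 0.052 m); the robot touches nothing.
It fails at once if a cup is dropped or knocked away (it moves faster than 0.6 m/s while the fingers do not touch it, as after a fall of about 2 cm) ((contact force between the fingers and cup_small below 0.05 N and linear speed of cup_small above 0.6 m/s) or (contact force between the fingers and cup_medium below 0.05 N and linear speed of cup_medium above 0.6 m/s) or (contact force between the fingers and cup_large below 0.05 N and linear speed of cup_large above 0.6 m/s)).
It fails at once if a cup is tipped by more than about 45 degrees (angle between any of cup_small_center, cup_medium_center, cup_large_center's own z axis and vertical above 0.8 rad).
It fails at once if a saucer is shifted by more than 40 mm (distance of any of saucer_small, saucer_medium, saucer_large from where it was at the start of the episode above 0.04 m).
It fails at once if the sugar pot, milk jug or tamper is tipped over or shifted by more than 40 mm (distance of any of sugar_pot, milk_jug, tamper from where it was at the start of the episode above 0.04 m or angle between any of sugar_pot, milk_jug, tamper's own z axis and vertical above 0.6 rad).
It also fails if it takes over 120 s, if anything falls off the work surface, if the arm or the gripper's body presses on something with over 40 N, if the wrist force passes 120 N, or if a joint passes its speed limit or range.

## Robot

A 6-joint arm with a two-finger parallel gripper is mounted at the origin on the work surface. World frame = base frame: x ahead of the robot, y to its left, z up, the work surface at z = 0. Lengths are in m, angles in rad, forces in N, time in s.
With the tool pointing down it reaches from about 0.375 to 0.9 m from the base axis. Payload 3.1 kg.
Tool frame: the origin (TCP) lies at the very end of the fingers, on their centre line; the grasp point (between the pads) lies 19 mm behind it; z points along the fingers, y is the line along which they close (so a half turn about z gives the same grasp; the last joint's range is limited). The gripper opens to 87 mm and grips with 3 to 60 N. Pads are 19 mm wide; open, the fingers measure 117 mm over their backs; the gripper's body (75 mm by 190 mm) begins 51 mm behind the grasp point.
Start: joints at [0.994, 0.527, 1.433, -0, 1.181, -0.178], TCP at [0.243, 0.576, 0.223] pointing down, gripper open.
Joint ranges: [-3.08, 3.08], [-0.75, 2.2], [0.22, 2.44], [-1.43, 4.57], [0, 2.65], [-2.85, 2.85]. Speed limits (rad/s): [2.79, 2.79, 3.14, 3.14, 3.14, 3.14].

## Interface

Orientations are given as a unit quaternion [x, y, z, w].
In Python, from rig import robot gives the robot as it stands. The module is installed in compiled form; this text tells all that it offers.
- The arm moves only by the tool servo_tool, never from a script. Its argument "rows" is one flat list of numbers, 5 for each row, row after row: the closure, from -1 (fully open) to 1 (shut), so that 0 is half open, then the shift along the tool's x, y, z in m, then the turn about the tool's z in degrees. A call has 1 to 5 rows; each row shifts and turns the commanded pose from where the row before left it, along the tool's axes as they then stand; what a row does not reach is not made up. A row lasts 1/12 s, in which the tool goes at most 41.7 mm and 7.16 degrees, less where a joint would pass 70% of its speed; a pose out of reach is approached as far as the arm can. A call with a gripper value outside its range is refused whole. The fingers move at their own pace and stop on an object; "newtons" is the grip in N (left out, the last holds). Time passes only in rows, so rows that do not move let the fingers close. It gives the time, the measured TCP pose, the force, the opening and the grip force at its end, in the units of the state.
- robot.get_obs(): the state, without advancing time (a new reading comes with each control period).
- robot.camera(name): name is "scene" or "top" or "wrist"; returns a dict with "pixels" (480x640x3 uint8, red, green, blue), "intrinsics" (3x3 intrinsics, pixels), "dist" ([k1, k2, p1, p2, k3] as OpenCV has them; the pictures are not rectified), "rvec" (rotation vector, rad) and "tvec" (3), from world to camera coordinates, as OpenCV has them; the wrist camera has in their place "mount" (4x4, takes a point from camera to tool coordinates, whose origin is the TCP and whose axes are the flange's). Camera axes: x right, y down, z forward; pixel columns grow to the right and rows downward; lengths in m; the calibration is good to about 2 mm. A picture is of the moment at which its call begins: read the wrist's pose just before it. There is no depth.
- robot.hand_in(): hands the job in; it is judged then, once.
Trained networks look in a picture, given as the dict that the camera call returned (one of the last four; its "shot" number tells which), for a name from the list of things; names that differ only in an ending like _2 or _b are one class to them, and where a whole thing is asked for, a point or a joint stands for the part that bears it (a point fixed in the world has none). Each returns a list of dicts, best first, with "score" (0 to 1); they miss things now and then, are a little off and sometimes report something else, mostly with a low value. They report only what shows in the picture. A call takes as long as a camera call. They do not tell look-alikes from the thing itself.
- robot.spot_in(picture, query): "at" ([x, y, z] in m, in world coordinates, good to about 4 mm: the middle of the surface that is visible of it).
- robot.outline_of(picture, query): "region" (480x640 bool, what is visible of it).
- robot.place_of(picture, query): "at" ([x, y, z] in m, in world coordinates, good to about 4 mm: a listed point, or the origin of a listed thing).
The state is a dict: "time": time; "q": joint angles; "joint_velocities": joint speeds; "joint_torque": joint torques, N m; "position": TCP position; "tool_rot": TCP orientation; "ft_force": force on the tool from outside, world axes, zero at the start; "moment": the same for the moment, N m; "grip_width": finger opening in m; "grip_force": force on a finger pad.
Only numpy, scipy, OpenCV 4.12 (cv2) and the standard library are available. Lean on these libraries where they do the work, as an engineer would, in place of code of your own. Each camera call takes 0.05 s, during which the arm holds its last target. There are 200 camera calls.

## Working session

There is one attempt and no reset: what is moved stays moved. The work goes in short steps, Python scripts to look and compute and a tool call to move; the robot and the scene stay as the last step left them, time stands still between calls to the robot, and variables do not carry over. Pictures are saved under pics/ and viewed, at most 14 in all, crops included, and the job is handed in when it is done.

Besides the shell and the picture viewer there is one more tool, called after ">>>" as name(argument=value, ...) on one line, values as JSON. servo_tool: Moves the arm, as the interface text tells. Its arguments: {"type":"object","properties":{"rows":{"type":"array","items":{"type":"number"}},"newtons":{"type":"number"}},"required":["rows"]}

```bash
mkdir -p pics
python3 - <<'E'
from rig import robot
import cv2,numpy as np
o=robot.get_obs();print({k:np.round(v,3).tolist() for k,v in o.items()})
for c in("top","scene"):
    p=robot.camera(c);cv2.imwrite(f"pics/{c}0.png",p["pixels"][:,:,::-1])
    for n in["cup_small_center","cup_medium_center","cup_large_center","saucer_small","saucer_medium","saucer_large","bar_mat","sugar_pot","milk_jug","tamper"]:
        print(c,n,[(np.round(r["at"],3).tolist(),round(r["score"],2)) for r in robot.place_of(p,n)][:4])
E
```

```text
{'time': 0.0, 'q': [0.993, 0.528, 1.434, -0.0, 1.181, -0.178], 'joint_velocities': [0.001, 0.001, -0.001, 0.001, 0.001, -0.001], 'joint_torque': [0.001, -44.004, -17.659, 0.063, 0.058, -0.0], 'position': [0.242, 0.575, 0.222], 'tool_rot': [0.198, 0.98, -0.001, -0.0], 'ft_force': [-0.677, -0.002, 0.473], 'moment': [0.022, 0.007, 0.005], 'grip_force': 0.0, 'grip_width': 0.087}
top cup_small_center [([0.205, 0.359, 0.031], 0.84), ([0.326, 0.264, 0.026], 0.78), ([0.468, 0.35, 0.036], 0.72), ([0.356, 0.116, -0.002], 0.49)]
top cup_medium_center []
top cup_large_center [([0.554, -0.325, 0.049], 0.72)]
top saucer_small [([0.558, -0.323, -0.002], 0.77), ([0.466, 0.35, 0.003], 0.31)]
top saucer_medium [([0.464, 0.35, 0.001], 0.65)]
top saucer_large [([0.594, 0.118, 0.001], 0.92)]
top bar_mat [([0.443, -0.102, -0.001], 0.85)]
top sugar_pot [([0.675, -0.1, -0.002], 0.81)]
top milk_jug [([0.64, 0.368, -0.003], 0.69), ([0.443, -0.102, 0.001], 0.47)]
top tamper [([0.36, 0.116, -0.005], 0.81)]
scene cup_small_center [([0.469, 0.352, 0.032], 0.87), ([0.205, 0.363, 0.03], 0.77), ([0.326, 0.267, 0.03], 0.74)]
scene cup_medium_center [([0.645, 0.366, 0.002], 0.62), ([0.592, 0.119, 0.045], 0.56), ([0.56, -0.32, 0.048], 0.37)]
scene cup_large_center [([0.56, -0.322, 0.048], 0.77), ([0.592, 0.121, 0.04], 0.62), ([0.642, 0.367, 0.001], 0.62)]
scene saucer_small [([0.55, -0.322, -0.0], 0.8)]
scene saucer_medium [([0.469, 0.349, 0.001], 0.98)]
scene saucer_large [([0.592, 0.12, -0.0], 0.71), ([0.47, 0.353, 0.037], 0.19)]
scene bar_mat [([0.445, -0.1, -0.001], 0.62)]
scene sugar_pot [([0.68, -0.102, 0.002], 0.59)]
scene milk_jug [([0.644, 0.368, 0.003], 0.75), ([0.444, -0.098, -0.001], 0.39)]
scene tamper [([0.356, 0.111, -0.002], 0.6)]
```

View pics/top0.png

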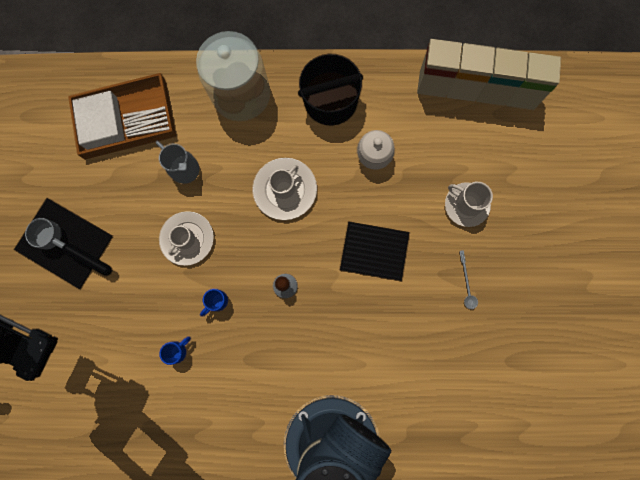

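View pics/scene0.png

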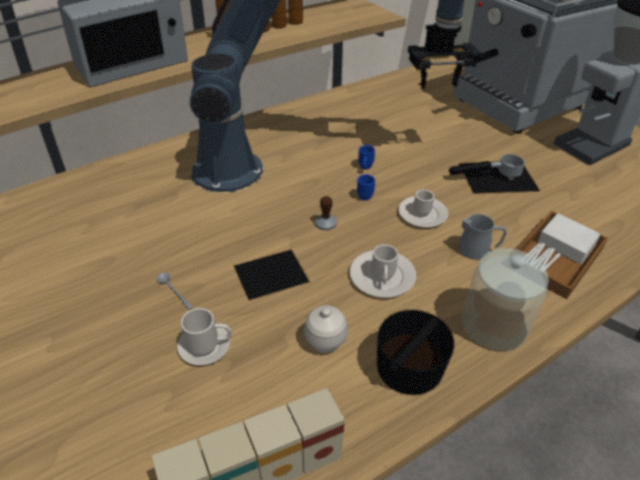

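The top view shows +x up and +y left. The small cup is at about (180,238), the medium at (283,183) and the large at (475,195). Blue look-alikes sit at (214,300) and (174,352). The mat is at (375,250). I need the handle directions, so I'll enlarge the cups.

Run:
```python
import cv2,numpy as np
im=cv2.imread("pics/top0.png");a=[]
for x,y in((186,240),(284,188),(470,203)):
    a.append(cv2.resize(im[y-33:y+33,x-33:x+33],(264,264),interpolation=cv2.INTER_CUBIC))
t=np.hstack(a);im=cv2.imread("pics/scene0.png");a=[]
for x,y in((423,208),(383,268),(205,337)):
    a.append(cv2.resize(im[y-33:y+33,x-33:x+33],(264,264),interpolation=cv2.INTER_CUBIC))
cv2.imwrite("pics/crop.png",np.vstack([t,np.hstack(a)]))
```

```text
(no output)
```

View pics/crop.png

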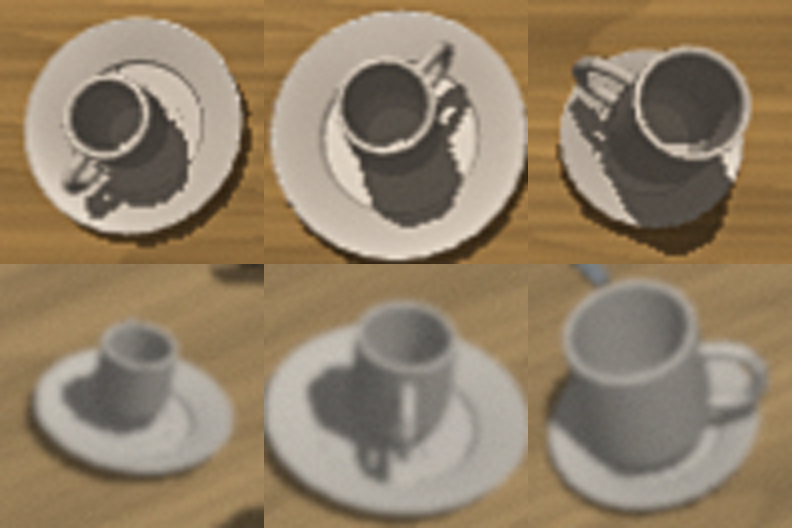

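```bash
cat > h.py <<'E'
from rig import robot
import cv2,numpy as np
def bp(p,px,z):
    R=cv2.Rodrigues(np.array(p["rvec"],float))[0];t=np.array(p["tvec"],float).ravel()
    u=cv2.undistortPoints(np.array([[px]],float),np.array(p["intrinsics"]),np.array(p["dist"],float))[0,0]
    d=R.T@[u[0],u[1],1];c=-R.T@t
    return (c+d*(z-c[2])/d[2])
E
python3 - <<'E'
from h import *
p=robot.camera("top")
for n,h,rim,tip,sc in(("s",.060,(179.5,235.75),(170,254.5),(186.4,238.4)),("m",.072,(281.75,181.25),(296.75,166.25),(284.6,189)),("l",.086,(478,195.75),(450,186.25),(467.6,204))):
    c=bp(p,rim,.005+h)
    print(n,"cup",c.round(3),"saucer",bp(p,sc,.015).round(3))
    for f in(.5,.65,.8):
        d=bp(p,tip,.005+f*h)-c;print(f,np.hypot(*d[:2]).round(3),np.degrees(np.arctan2(d[1],d[0])).round(0))
E
```

```text
s cup [0.465 0.349 0.065] saucer [0.467 0.349 0.015]
0.5 0.049 143.0
0.65 0.049 146.0
0.8 0.048 150.0
m cup [0.59  0.116 0.077] saucer [0.589 0.116 0.015]
0.5 0.057 -33.0
0.65 0.054 -36.0
0.8 0.052 -39.0
l cup [ 0.554 -0.324  0.091] saucer [ 0.554 -0.322  0.015]
0.5 0.061 56.0
0.65 0.062 61.0
0.8 0.063 65.0
```

```bash
cat >> h.py <<'E'
from scipy.spatial.transform import Rotation as Ro
def go(*tgt,yaw=None):
    o=robot.get_obs();R=Ro.from_quat(o["tool_rot"]).as_matrix()
    a=np.degrees(np.arctan2(R[1,1],R[0,1]));turn=0
    if yaw is not None:
        turn=(a-yaw+90)%180-90;R=R@Ro.from_euler("z",turn,degrees=True).as_matrix()
    print("t",round(o["time"],2),"pos",np.round(o["position"],4),"yaw",a.round(1),"turn",round(turn,1),"tilt z",R[:,2].round(3),"w",round(o["grip_width"],4),"q",np.round(o["q"],2))
    c=np.array(o["position"])
    for t in tgt: print("  shift",(R.T@(np.array(t)-c)).round(4)," for",t);c=np.array(t)
E
python3 - <<'E'
from h import *
go([.467,.35,.2],[.467,.35,.021],yaw=56)
E
```

```text
t 1.15 pos [0.2427 0.576  0.2226] yaw 67.2 turn 11.2 tilt z [ 0.  0. -1.] w 0.087 q [ 0.99  0.53  1.43  0.    1.18 -0.18]
  shift [-0.3123 -0.0619  0.0226]  for [0.467, 0.35, 0.2]
  shift [-0.    -0.     0.179]  for [0.467, 0.35, 0.021]
```

>>> servo_tool(rows=[-1,0,0,0,5.6,-1,0,0,0,5.6,-1,-0.032,-0.006,0.002,0,-1,-0.035,-0.007,0.003,0,-1,-0.035,-0.007,0.003,0], newtons=30)

```text
time: 1.57
position: [0.3162, 0.502, 0.2146]
tool_rot: [0.292, 0.957, 0.0, 0.0]
ft_force: [-0.6, 0.3, 0.7]
grip_width: 0.0868
grip_force: 0.0
```

>>> servo_tool(rows=[-1,-0.035,-0.007,0.003,0,-1,-0.035,-0.007,0.003,0,-1,-0.035,-0.007,0.003,0,-1,-0.035,-0.007,0.003,0,-1,-0.035,-0.007,0.003,0])

```text
time: 1.98
position: [0.4425, 0.374, 0.1996]
tool_rot: [0.293, 0.956, 0.0, 0.0]
ft_force: [0.5, 0.5, 0.0]
grip_width: 0.087
grip_force: 0.0
```

>>> servo_tool(rows=[-1,-0.035,-0.007,0,0,-1,0,0,0.03,0,-1,0,0,0.03,0,-1,0,0,0.03,0,-1,0,0,0,0])

```text
time: 2.4
position: [0.463, 0.3475, 0.1044]
tool_rot: [0.293, 0.956, -0.004, -0.004]
ft_force: [-1.3, -0.8, 0.6]
grip_width: 0.0867
grip_force: 0.0
```

Run:
```python
from h import *
go([.467,.35,.021],yaw=56)
p=robot.camera("wrist");cv2.imwrite("pics/w1.png",p["pixels"][:,:,::-1]);print(np.round(p["mount"],3).tolist())
```

```text
t 2.4 pos [0.463  0.3475 0.1044] yaw 55.9 turn -0.1 tilt z [-0.01  -0.005 -1.   ] w 0.0867 q [ 0.45  0.63  1.64 -0.    0.88 -0.52]
  shift [-0.0023  0.0051  0.0833]  for [0.467, 0.35, 0.021]
[[0.001, -0.952, -0.306, 0.085], [1.0, 0.0, 0.001, 0.001], [-0.0, -0.306, 0.952, -0.162], [0.0, 0.0, 0.0, 1.0]]
```

View pics/w1.png

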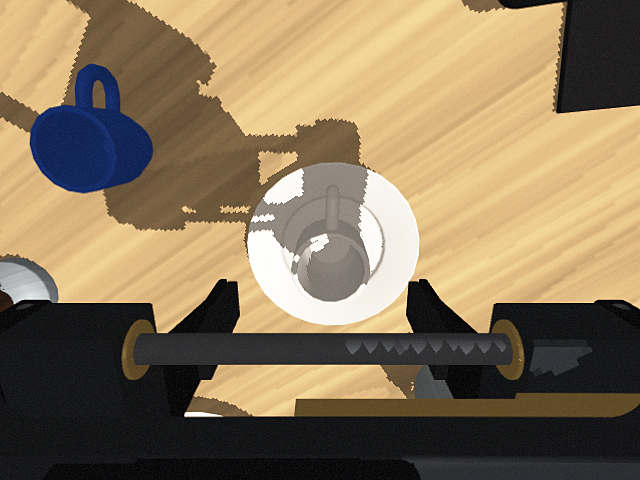

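The handle points straight along tool +x at (333,205). The cup is centred at about (333,270) and the fingers at about x=324, so a few mm of +y are needed.

Run:
```python
from h import *
go([.467,.35,.021],yaw=56)
R=robot.get_obs();T=np.eye(4);T[:3,:3]=Ro.from_quat(R["tool_rot"]).as_matrix();T[:3,3]=R["position"]
p=robot.camera("wrist");M=T@p["mount"];I=np.linalg.inv(M)
p["rvec"]=cv2.Rodrigues(I[:3,:3])[0];p["tvec"]=I[:3,3]
for n in("cup_small_center","saucer_medium"):print(n,[(np.round(r["at"],3).tolist(),round(r["score"],2)) for r in robot.place_of(p,n)][:3])
g=(p["pixels"].min(2)>195).astype(np.uint8)
print(bp(p,(333.5,243.5),.015).round(4),bp(p,(334,268),.065).round(4))
```

```text
t 2.45 pos [0.4644 0.3485 0.1069] yaw 55.9 turn -0.1 tilt z [-0.007 -0.003 -1.   ] w 0.0873 q [ 0.45  0.63  1.64  0.    0.88 -0.52]
  shift [-0.0017  0.0032  0.0859]  for [0.467, 0.35, 0.021]
cup_small_center [([0.466, 0.35, 0.032], 0.72)]
saucer_medium []
[0.4701 0.3558 0.015 ] [0.4693 0.3553 0.065 ]
```

>>> servo_tool(rows=[-1,-0.001,0.003,0.02,0,-1,0,0,0.025,0,-1,0,0,0.02,0,-1,0,0,0.015,0,-1,0,0,0.003,0])

```text
time: 3.02
position: [0.4689, 0.3521, 0.0264]
tool_rot: [0.292, 0.956, -0.0, -0.0]
ft_force: [-0.6, 0.2, -0.3]
grip_width: 0.0871
grip_force: 0.0
```

>>> servo_tool(rows=[-1,0,0,0,0,-1,0,0,0,0])

```text
time: 3.18
position: [0.4702, 0.3527, 0.0283]
tool_rot: [0.293, 0.956, 0.001, 0.001]
ft_force: [0.9, 0.1, 0.5]
grip_width: 0.0872
grip_force: 0.0
```

>>> servo_tool(rows=[0.2,0,0,0,0,0.4,0,0,0,0,1,0,0,0,0,1,0,0,0,0,1,0,0,0,0], newtons=15)

```text
time: 3.6
position: [0.4691, 0.3519, 0.0269]
tool_rot: [0.293, 0.956, 0.0, 0.0]
ft_force: [-0.3, 0.0, 0.6]
grip_width: 0.0616
grip_force: 0.0
```

>>> servo_tool(rows=[1,0,0,0,0,1,0,0,0,0,1,0,0,0,0], newtons=25)

```text
time: 3.85
position: [0.4687, 0.3515, 0.0266]
tool_rot: [0.293, 0.956, -0.0, -0.0]
ft_force: [0.2, -1.6, 1.8]
grip_width: 0.0481
grip_force: 24.9
```

Run:
```python
from h import *
go([.467,.35,.2],[.444,-.1,.2])
```

```text
t 3.85 pos [0.4687 0.3515 0.0266] yaw 56.0 turn 0 tilt z [-0.001 -0.001 -1.   ] w 0.0481 q [ 0.45  0.76  1.67 -0.    0.72 -0.52]
  shift [ 0.0006 -0.0024 -0.1734]  for [0.467, 0.35, 0.2]
  shift [-2.329e-01 -3.858e-01  3.000e-04]  for [0.444, -0.1, 0.2]
```

>>> servo_tool(rows=[1,0,0,-0.008,0,1,0,0,-0.016,0,1,0,0,-0.025,0,1,0,0,-0.03,0,1,0,0,-0.03,0])

```text
time: 4.27
position: [0.4683, 0.3516, 0.1364]
tool_rot: [0.293, 0.956, -0.001, -0.001]
ft_force: [0.2, 0.3, -1.6]
grip_width: 0.0483
grip_force: 25.0
```

>>> servo_tool(rows=[1,0,0,-0.03,0,1,-0.0055,-0.0092,-0.02,0,1,-0.0111,-0.0184,-0.01,0,1,-0.0166,-0.0276,0,0,1,-0.0166,-0.0276,0,0])

```text
time: 4.68
position: [0.4642, 0.2552, 0.1971]
tool_rot: [0.292, 0.956, 0.001, 0.001]
ft_force: [0.2, -0.3, -1.4]
grip_width: 0.0483
grip_force: 25.0
```

>>> servo_tool(rows=[1,-0.0166,-0.0276,0,0,1,-0.0166,-0.0276,0,0,1,-0.0166,-0.0276,0,0,1,-0.0166,-0.0276,0,0,1,-0.0166,-0.0276,0,0])

```text
time: 5.1
position: [0.455, 0.0932, 0.196]
tool_rot: [0.293, 0.956, 0.0, 0.0]
ft_force: [0.9, -0.5, -1.3]
grip_width: 0.0484
grip_force: 25.0
```

>>> servo_tool(rows=[1,-0.0166,-0.0276,0,0,1,-0.0166,-0.0276,0,0,1,-0.0166,-0.0276,0,0,1,-0.0166,-0.0276,0,0,1,-0.0166,-0.0276,0,0])

```text
time: 5.52
position: [0.4465, -0.0677, 0.196]
tool_rot: [0.293, 0.956, 0.0, 0.0]
ft_force: [-0.7, 0.3, -2.1]
grip_width: 0.0486
grip_force: 25.0
```

>>> servo_tool(rows=[1,-0.0111,-0.0184,0,0,1,-0.0055,-0.0092,0,0,1,0,0,0,0,1,0,0,0,0])

```text
time: 5.85
position: [0.4449, -0.098, 0.1956]
tool_rot: [0.293, 0.956, 0.0, -0.0]
ft_force: [-0.4, 1.0, -1.2]
grip_width: 0.0485
grip_force: 25.0
```

Run:
```python
from h import *
go([.444,-.1,.0256])
```

```text
t 5.85 pos [ 0.4449 -0.098   0.1956] yaw 55.9 turn 0 tilt z [-0.     0.001 -1.   ] w 0.0485 q [-0.46  0.34  1.87  0.    0.93 -1.44]
  shift [-0.0006 -0.0023  0.17  ]  for [0.444, -0.1, 0.0256]
```

>>> servo_tool(rows=[1,0,0,0.01,0,1,0,0,0.02,0,1,0,0,0.03,0,1,0,0,0.03,0,1,0,0,0.03,0])

```text
time: 6.27
position: [0.4454, -0.0966, 0.075]
tool_rot: [0.292, 0.957, 0.0, 0.001]
ft_force: [0.6, -0.1, -0.7]
grip_width: 0.0486
grip_force: 25.0
```

>>> servo_tool(rows=[1,0,0,0.02,0,1,0,0,0.014,0,1,0,0,0.008,0,1,0,0,0.004,0,1,0,0,0,0])

```text
time: 6.68
position: [0.4451, -0.0974, 0.0292]
tool_rot: [0.292, 0.956, 0.0, -0.001]
ft_force: [-0.3, 0.8, -1.0]
grip_width: 0.0484
grip_force: 25.0
```

>>> servo_tool(rows=[1,0,0,0.001,0,1,0,0,0.001,0,1,0,0,0.001,0,1,0,0,0.001,0,1,0,0,0,0])

```text
time: 7.1
position: [0.4454, -0.0986, 0.0259]
tool_rot: [0.293, 0.956, -0.0, 0.0]
ft_force: [-0.4, -0.5, -1.5]
grip_width: 0.0484
grip_force: 25.0
```

>>> servo_tool(rows=[1,0,0,0.001,0,1,0,0,0,0])

```text
time: 7.27
position: [0.4454, -0.0987, 0.0255]
tool_rot: [0.293, 0.956, -0.0, 0.001]
ft_force: [-1.7, 0.1, 8.0]
grip_width: 0.0483
grip_force: 25.0
```

>>> servo_tool(rows=[1,0,0,0.001,0,1,0,0,0,0])

```text
time: 7.43
position: [0.4454, -0.0987, 0.0255]
tool_rot: [0.293, 0.956, -0.0, 0.001]
ft_force: [-0.9, 0.8, 18.2]
grip_width: 0.0485
grip_force: 25.0
```

>>> servo_tool(rows=[1,0,0,-0.002,0,0.3,0,0,0,0,0,0,0,0,0,-1,0,0,0,0,-1,0,0,0,0])

```text
time: 7.85
position: [0.4451, -0.0985, 0.0254]
tool_rot: [0.293, 0.956, 0.0, -0.0]
ft_force: [-0.3, 0.8, 0.1]
grip_width: 0.0558
grip_force: 0.0
```

>>> servo_tool(rows=[-1,0,0,0,0,-1,0,0,0,0,-1,0,0,-0.01,0,-1,0,0,-0.025,0,-1,0,0,-0.035,0])

```text
time: 8.27
position: [0.4434, -0.0977, 0.0943]
tool_rot: [0.293, 0.956, 0.001, -0.003]
ft_force: [0.7, 0.4, -0.8]
grip_width: 0.0841
grip_force: 0.0
```

>>> servo_tool(rows=[-1,0,0,-0.035,0,-1,0,0,-0.035,0,-1,0,0,-0.025,0,-1,0,0,-0.01,0,-1,0,0,0,0])

```text
time: 8.68
position: [0.4468, -0.0992, 0.2032]
tool_rot: [0.293, 0.956, -0.001, 0.003]
ft_force: [-0.5, -0.2, -0.5]
grip_width: 0.0868
grip_force: 0.0
```

Run:
```python
from h import *
go([.591,.118,.2],[.591,.118,.035],yaw=55)
```

```text
t 8.68 pos [ 0.4468 -0.0992  0.2032] yaw 56.0 turn 1.0 tilt z [ 0.006 -0.003 -1.   ] w 0.0868 q [-0.46  0.33  1.86 -0.    0.94 -1.44]
  shift [0.0065 0.2606 0.0035]  for [0.591, 0.118, 0.2]
  shift [ 0.0011 -0.0002  0.165 ]  for [0.591, 0.118, 0.035]
```

>>> servo_tool(rows=[-1,0,0.01,0,1,-1,0.001,0.025,0,0,-1,0.001,0.04,0,0,-1,0.001,0.04,0,0,-1,0.001,0.04,0,0])

```text
time: 9.1
position: [0.5305, 0.0322, 0.1989]
tool_rot: [0.302, 0.953, -0.0, -0.001]
ft_force: [-0.3, -0.4, -0.6]
grip_width: 0.087
grip_force: 0.0
```

>>> servo_tool(rows=[-1,0.001,0.04,0,0,-1,0,0.035,0,0,-1,0,0.02,0,0,-1,0,0.01,0.02,0,-1,0,0,0.03,0])

```text
time: 9.52
position: [0.5936, 0.1199, 0.151]
tool_rot: [0.3, 0.954, 0.001, 0.003]
ft_force: [0.9, 0.1, 0.3]
grip_width: 0.0867
grip_force: 0.0
```

>>> servo_tool(rows=[-1,0,0,0.025,0,-1,0,0,0.015,0,-1,0,0,0.005,0,-1,0,0,0,0,-1,0,0,0,0])

```text
time: 9.93
position: [0.5901, 0.1173, 0.105]
tool_rot: [0.301, 0.954, -0.0, -0.0]
ft_force: [0.2, -0.1, 0.5]
grip_width: 0.0871
grip_force: 0.0
```

Run:
```python
from h import *
go([.591,.118,.035],yaw=55)
R=robot.get_obs();T=np.eye(4);T[:3,:3]=Ro.from_quat(R["tool_rot"]).as_matrix();T[:3,3]=R["position"]
p=robot.camera("wrist");I=np.linalg.inv(T@p["mount"]);p["rvec"]=cv2.Rodrigues(I[:3,:3])[0];p["tvec"]=I[:3,3]
cv2.imwrite("pics/w2.png",p["pixels"][:,:,::-1])
for n in("cup_medium_center","saucer_large"):print(n,[(np.round(r["at"],3).tolist(),round(r["score"],2)) for r in robot.place_of(p,n)][:3])
```

```text
t 9.93 pos [0.5901 0.1173 0.105 ] yaw 54.9 turn -0.1 tilt z [-0.001 -0.    -1.   ] w 0.0871 q [ 0.01  0.65  1.59 -0.    0.9  -0.95]
  shift [-0.0004  0.0012  0.07  ]  for [0.591, 0.118, 0.035]
cup_medium_center [([0.595, 0.123, 0.047], 0.61)]
saucer_large [([0.597, 0.121, 0.043], 0.73)]
```

View pics/w2.png

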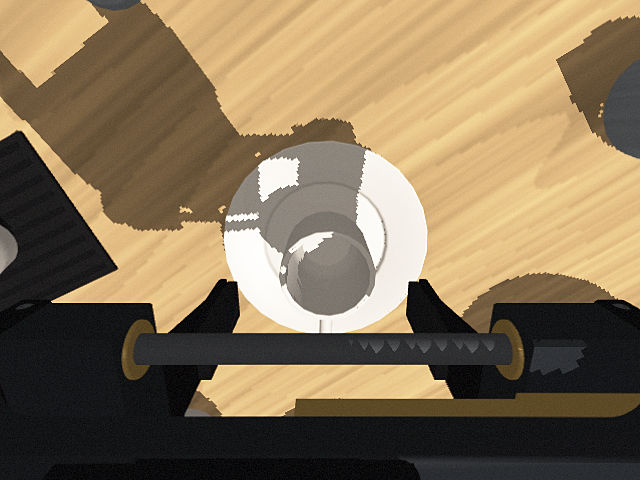

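The handle points straight toward tool −x at (325,325). The cup is at (328,273) and centred between the fingers to about 1–2 mm.

>>> servo_tool(rows=[-1,0,0.001,0.01,0,-1,0,0,0.02,0,-1,0,0,0.02,0,-1,0,0,0.014,0,-1,0,0,0.006,0])

```text
time: 10.5
position: [0.5897, 0.1181, 0.0337]
tool_rot: [0.301, 0.954, -0.0, -0.001]
ft_force: [-0.1, 0.5, -0.1]
grip_width: 0.0869
grip_force: 0.0
```

>>> servo_tool(rows=[0,0,0,0,0,0.2,0,0,0,0,0.3,0,0,0,0,0.4,0,0,0,0,1,0,0,0,0], newtons=15)

```text
time: 10.92
position: [0.5916, 0.1182, 0.0366]
tool_rot: [0.301, 0.954, 0.0, 0.001]
ft_force: [-0.9, -0.4, 0.0]
grip_width: 0.0616
grip_force: 0.0
```

>>> servo_tool(rows=[1,0,0,0,0,1,0,0,0,0,1,0,0,0,0,1,0,0,0,0], newtons=25)

```text
time: 11.25
position: [0.5916, 0.1184, 0.0364]
tool_rot: [0.301, 0.954, 0.0, 0.001]
ft_force: [-1.0, 2.4, 5.8]
grip_width: 0.0563
grip_force: 25.0
```

Run:
```python
from h import *
go([.591,.118,.2],[.467,.35,.2])
```

```text
t 11.25 pos [0.5916 0.1184 0.0364] yaw 54.9 turn 0 tilt z [ 0.002  0.    -1.   ] w 0.0563 q [ 0.01  0.75  1.62  0.    0.77 -0.95]
  shift [ 0.     -0.0004 -0.1636]  for [0.591, 0.118, 0.2]
  shift [ 2.348e-01  1.187e-01 -2.000e-04]  for [0.467, 0.35, 0.2]
```

>>> servo_tool(rows=[1,0,0,-0.008,0,1,0,0,-0.016,0,1,0,0,-0.025,0,1,0,0,-0.03,0,1,0,0,-0.03,0])

```text
time: 11.67
position: [0.5892, 0.1179, 0.1445]
tool_rot: [0.301, 0.954, -0.001, -0.002]
ft_force: [0.7, -1.0, -1.5]
grip_width: 0.0568
grip_force: 24.9
```

>>> servo_tool(rows=[1,0,0,-0.025,0,1,0.0087,0.0044,-0.02,0,1,0.0174,0.0088,-0.01,0,1,0.0261,0.0132,0,0,1,0.0261,0.0132,0,0])

```text
time: 12.08
position: [0.5491, 0.1955, 0.2004]
tool_rot: [0.302, 0.953, 0.0, 0.0]
ft_force: [-0.6, 0.2, -3.1]
grip_width: 0.0564
grip_force: 24.9
```

>>> servo_tool(rows=[1,0.0261,0.0132,0,0,1,0.0261,0.0132,0,0,1,0.0261,0.0132,0,0,1,0.0261,0.0132,0,0,1,0.0261,0.0132,0,0])

```text
time: 12.5
position: [0.4788, 0.325, 0.199]
tool_rot: [0.301, 0.954, -0.001, -0.001]
ft_force: [0.0, 0.2, -2.4]
grip_width: 0.0563
grip_force: 24.9
```

>>> servo_tool(rows=[1,0.0174,0.0088,0,0,1,0.0087,0.0044,0,0,1,0,0,0,0,1,0,0,0,0,1,0,0,0,0])

```text
time: 12.92
position: [0.4673, 0.3492, 0.1994]
tool_rot: [0.302, 0.953, -0.0, 0.0]
ft_force: [-0.1, -0.1, -2.2]
grip_width: 0.0563
grip_force: 24.9
```

Run:
```python
from h import *
go([.467,.35,.0364])
p=robot.camera("scene")
for n in("saucer_medium","saucer_large","saucer_small"):print(n,[(np.round(r["at"],3).tolist(),round(r["score"],2)) for r in robot.place_of(p,n)][:3])
p=robot.camera("top");cv2.imwrite("pics/top2.png",p["pixels"][:,:,::-1])
for n in("saucer_medium","saucer_large","saucer_small"):print(n,[(np.round(r["at"],3).tolist(),round(r["score"],2)) for r in robot.place_of(p,n)][:3])
# large saucer, unobstructed: ellipse fit
pt=p["pixels"][150:232,245:325].astype(int);g=((pt[:,:,2]>pt[:,:,0]-40)&(pt.min(2)>40)).astype(np.uint8)
c=max(cv2.findContours(g,0,1)[0],key=cv2.contourArea);e=cv2.fitEllipse(cv2.convexHull(c));print(e);print(bp(p,(e[0][0]+245,e[0][1]+150),.013))
```

```text
t 12.92 pos [0.4673 0.3492 0.1994] yaw 54.9 turn 0 tilt z [-0.    -0.001 -1.   ] w 0.0563 q [ 0.45  0.5   1.56 -0.    1.08 -0.51]
  shift [0.0008 0.0007 0.163 ]  for [0.467, 0.35, 0.0364]
saucer_medium [([0.468, 0.354, 0.001], 0.76)]
saucer_large [([0.591, 0.119, -0.0], 0.86), ([0.682, -0.102, 0.006], 0.31)]
saucer_small [([0.552, -0.324, -0.0], 0.77)]
saucer_medium [([0.47, 0.348, 0.001], 0.87)]
saucer_large [([0.593, 0.119, -0.0], 0.66)]
saucer_small [([0.557, -0.323, -0.001], 0.61)]
((39.49604415893555, 38.98862838745117), (62.423072814941406, 63.85005569458008), 72.4595718383789)
[0.58993033 0.11684966 0.013     ]
```

>>> servo_tool(rows=[1,0.0005,0.0005,0.01,0,1,0,0,0.02,0,1,0,0,0.03,0,1,0,0,0.03,0,1,0,0,0.025,0])

```text
time: 13.73
position: [0.4659, 0.3507, 0.0824]
tool_rot: [0.301, 0.954, -0.0, -0.0]
ft_force: [-0.1, 0.0, -1.3]
grip_width: 0.056
grip_force: 24.9
```

>>> servo_tool(rows=[1,0,0,0.02,0,1,0,0,0.012,0,1,0,0,0.008,0,1,0,0,0.004,0,1,0,0,0,0])

```text
time: 14.15
position: [0.4667, 0.3511, 0.0401]
tool_rot: [0.301, 0.954, -0.0, -0.0]
ft_force: [0.4, -0.7, -1.5]
grip_width: 0.0564
grip_force: 24.9
```

>>> servo_tool(rows=[1,0,0,0.001,0,1,0,0,0.001,0,1,0,0,0,0,1,0,0,0,0])

```text
time: 14.48
position: [0.4671, 0.3513, 0.0394]
tool_rot: [0.301, 0.954, 0.001, 0.001]
ft_force: [0.7, 0.3, -1.9]
grip_width: 0.0566
grip_force: 24.9
```

>>> servo_tool(rows=[1,0,0,0.001,0,1,0,0,0.001,0,1,0,0,0,0])

```text
time: 14.73
position: [0.4666, 0.351, 0.0365]
tool_rot: [0.301, 0.954, -0.0, -0.0]
ft_force: [-0.0, -0.7, -2.6]
grip_width: 0.056
grip_force: 24.9
```

>>> servo_tool(rows=[1,0,0,0.001,0,1,0,0,0,0])

```text
time: 14.9
position: [0.4666, 0.351, 0.0364]
tool_rot: [0.301, 0.954, -0.0, 0.0]
ft_force: [-1.8, -0.2, 3.6]
grip_width: 0.0563
grip_force: 24.9
```

>>> servo_tool(rows=[1,0,0,0.0005,0,1,0,0,0,0])

```text
time: 15.07
position: [0.4666, 0.351, 0.0364]
tool_rot: [0.301, 0.954, 0.0, 0.0]
ft_force: [-2.6, -1.4, 7.0]
grip_width: 0.0566
grip_force: 25.0
```

Contact; I'll release and rise.

>>> servo_tool(rows=[0.4,0,0,0,0,0,0,0,0,0,0,0,0,0,0,-1,0,0,0,0,-1,0,0,0,0])

```text
time: 15.48
position: [0.4671, 0.3513, 0.0355]
tool_rot: [0.301, 0.954, 0.0, 0.0]
ft_force: [0.6, 0.1, 0.3]
grip_width: 0.0633
grip_force: 0.0
```

>>> servo_tool(rows=[-1,0,0,0,0,-1,0,0,0,0,-1,0,0,-0.01,0,-1,0,0,-0.025,0,-1,0,0,-0.03,0])

```text
time: 15.9
position: [0.4652, 0.3502, 0.0993]
tool_rot: [0.301, 0.954, -0.002, -0.002]
ft_force: [0.3, -0.1, 0.1]
grip_width: 0.086
grip_force: 0.0
```

>>> servo_tool(rows=[-1,0,0,-0.035,0,-1,0,0,-0.035,0,-1,0,0,-0.02,0,-1,0,0,-0.01,0,-1,0,0,0,0])

```text
time: 16.32
position: [0.468, 0.3518, 0.2031]
tool_rot: [0.301, 0.954, 0.002, 0.002]
ft_force: [2.0, -0.5, 0.0]
grip_width: 0.0871
grip_force: 0.0
```

Run:
```python
from h import *
go([.555,-.322,.2],[.555,-.322,.047],yaw=-30)
o=robot.get_obs();R=Ro.from_quat(o["tool_rot"]).as_matrix();print("unturned",R.T@(np.array([.555,-.322,.2])-o["position"]))
p=robot.camera("top")
for n in("saucer_medium","cup_medium_center","cup_large_center"):print(n,[(np.round(r["at"],3).tolist(),round(r["score"],2)) for r in robot.place_of(p,n)][:3])
```

```text
t 16.32 pos [0.468  0.3518 0.2031] yaw 55.0 turn 85.0 tilt z [ 0.005  0.003 -1.   ] w 0.0871 q [ 0.45  0.49  1.56  0.    1.08 -0.51]
  shift [-0.54    0.4123  0.0018]  for [0.555, -0.322, 0.2]
  shift [-0.0008 -0.0005  0.153 ]  for [0.555, -0.322, 0.047]
unturned [-0.45812896 -0.50169448  0.00175944]
saucer_medium [([0.468, 0.352, 0.003], 0.82), ([0.359, 0.119, -0.001], 0.72)]
cup_medium_center [([0.468, 0.351, 0.041], 0.69), ([0.557, -0.321, -0.003], 0.43)]
cup_large_center [([0.554, -0.325, 0.054], 0.62)]
```

>>> servo_tool(rows=[-1,0,0,0,5,-1,0,0,0,6,-1,0,0,0,6,-1,0,0,0,6,-1,0,0,0,6])

```text
time: 16.93
position: [0.4655, 0.3504, 0.1977]
tool_rot: [0.533, 0.846, -0.002, -0.001]
ft_force: [0.6, -0.8, 0.3]
grip_width: 0.0871
grip_force: 0.0
```

>>> servo_tool(rows=[-1,0,0,0,6,-1,0,0,0,6,-1,0,0,0,6,-1,0,0,0,6,-1,0,0,0,6])

```text
time: 17.35
position: [0.4655, 0.3504, 0.1978]
tool_rot: [0.733, 0.68, -0.002, -0.001]
ft_force: [0.4, -0.4, -0.3]
grip_width: 0.0869
grip_force: 0.0
```

>>> servo_tool(rows=[-1,0,0,0,6,-1,0,0,0,6,-1,0,0,0,6,-1,0,0,0,5,-1,0,0,0,3])

```text
time: 17.77
position: [0.4656, 0.3504, 0.1977]
tool_rot: [0.867, 0.498, -0.002, -0.0]
ft_force: [0.1, -1.1, 0.5]
grip_width: 0.087
grip_force: 0.0
```

>>> servo_tool(rows=[-1,-0.01,0.0076,0,0,-1,-0.02,0.0153,0,0,-1,-0.03,0.0229,0,0,-1,-0.03,0.0229,0,0,-1,-0.03,0.0229,0,0])

```text
time: 18.18
position: [0.4847, 0.1991, 0.1987]
tool_rot: [0.866, 0.501, -0.002, -0.0]
ft_force: [1.1, -1.1, -0.5]
grip_width: 0.0872
grip_force: 0.0
```

>>> servo_tool(rows=[-1,-0.03,0.0229,0,0,-1,-0.03,0.0229,0,0,-1,-0.03,0.0229,0,0,-1,-0.03,0.0229,0,0,-1,-0.03,0.0229,0,0])

```text
time: 18.6
position: [0.5085, 0.0117, 0.1989]
tool_rot: [0.866, 0.5, -0.001, -0.001]
ft_force: [-0.3, 0.0, -0.1]
grip_width: 0.0871
grip_force: 0.0
```

>>> servo_tool(rows=[-1,-0.03,0.0229,0,0,-1,-0.03,0.0229,0,0,-1,-0.03,0.0229,0,0,-1,-0.03,0.0229,0,0,-1,-0.03,0.0229,0,0])

```text
time: 19.02
position: [0.5323, -0.1753, 0.1987]
tool_rot: [0.866, 0.5, -0.001, -0.001]
ft_force: [0.3, 0.9, -0.1]
grip_width: 0.0868
grip_force: 0.0
```

>>> servo_tool(rows=[-1,-0.03,0.0229,0,0,-1,-0.03,0.0229,0,0,-1,-0.02,0.0153,0,0,-1,-0.01,0.0076,0,0,-1,0,0,0,0])

```text
time: 19.43
position: [0.5474, -0.2884, 0.1987]
tool_rot: [0.867, 0.498, -0.0, -0.0]
ft_force: [-0.1, 0.5, -0.7]
grip_width: 0.0873
grip_force: 0.0
```

Run:
```python
from h import *
go([.555,-.322,.13],[.555,-.322,.047],yaw=-30)
```

```text
t 19.43 pos [ 0.5474 -0.2884  0.1987] yaw -30.2 turn -0.2 tilt z [-0.001  0.    -1.   ] w 0.0873 q [-0.67  0.55  1.47 -0.    1.12 -0.14]
  shift [-0.0253  0.0235  0.0687]  for [0.555, -0.322, 0.13]
  shift [0.     0.0001 0.083 ]  for [0.555, -0.322, 0.047]
```

>>> servo_tool(rows=[-1,-0.012,0.011,0,0,-1,-0.013,0.012,0.01,0,-1,0,0,0.025,0,-1,0,0,0.025,0,-1,0,0,0.009,0])

```text
time: 19.85
position: [0.5529, -0.3147, 0.1272]
tool_rot: [0.866, 0.5, -0.001, -0.004]
ft_force: [-1.0, 0.3, -1.0]
grip_width: 0.087
grip_force: 0.0
```

>>> servo_tool(rows=[-1,0,0,0,0,-1,0,0,0,0,-1,0,0,0,0])

```text
time: 20.1
position: [0.5564, -0.3181, 0.1323]
tool_rot: [0.866, 0.5, 0.0, 0.001]
ft_force: [0.3, 0.2, 1.0]
grip_width: 0.087
grip_force: 0.0
```

Run:
```python
from h import *
go([.555,-.322,.047],yaw=-30)
p=robot.camera("wrist");cv2.imwrite("pics/w3.png",p["pixels"][:,:,::-1])
print([(np.round(r["at"],3).tolist(),round(r["score"],2)) for r in robot.place_of(p,"cup_large_center")][:3])
```

```text
t 20.1 pos [ 0.5564 -0.3181  0.1323] yaw -30.0 turn 0.0 tilt z [ 0.001 -0.001 -1.   ] w 0.087 q [-0.69  0.65  1.47  0.    1.01 -0.17]
  shift [-0.004   0.0006  0.0853]  for [0.555, -0.322, 0.047]
[([0.555, -0.326, 0.047], 0.76)]
```

View pics/w3.png

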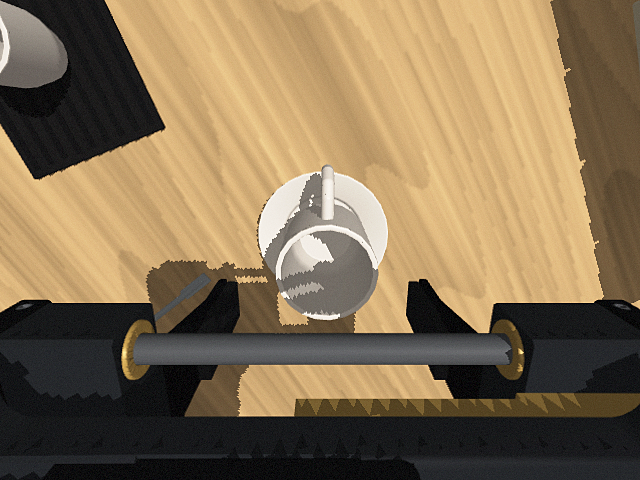

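The handle is aligned with tool +x at (328,190). The cup is at (327,272), within 2 mm of the finger centre. Descending.

>>> servo_tool(rows=[-1,-0.005,0.001,0.01,0,-1,0,0,0.015,0,-1,0,0,0.02,0,-1,0,0,0.02,0,-1,0,0,0.014,0])

```text
time: 20.62
position: [0.5533, -0.3235, 0.0506]
tool_rot: [0.866, 0.5, -0.0, -0.0]
ft_force: [0.3, 0.5, 0.0]
grip_width: 0.0871
grip_force: 0.0
```

>>> servo_tool(rows=[-1,0,0,0.004,0,-1,0,0,0,0,-0.6,0,0,0,0,-0.2,0,0,0,0,0.1,0,0,0,0], newtons=15)

```text
time: 21.03
position: [0.5547, -0.324, 0.0494]
tool_rot: [0.866, 0.5, 0.0, 0.001]
ft_force: [-0.6, 0.1, -0.5]
grip_width: 0.0741
grip_force: 0.0
```

>>> servo_tool(rows=[0.2,0,0,0,0,1,0,0,0,0,1,0,0,0,0,1,0,0,0,0,1,0,0,0,0], newtons=28)

```text
time: 21.45
position: [0.5552, -0.3243, 0.0492]
tool_rot: [0.866, 0.5, 0.001, 0.002]
ft_force: [2.2, -0.4, 4.3]
grip_width: 0.0644
grip_force: 27.9
```

Run:
```python
from h import *
go([.555,-.322,.2],[.591,.118,.2])
```

```text
t 21.45 pos [ 0.5552 -0.3243  0.0492] yaw -30.1 turn 0 tilt z [ 0.003 -0.002 -1.   ] w 0.0644 q [-0.7   0.77  1.51  0.    0.86 -0.18]
  shift [ 0.0018 -0.0008 -0.1508]  for [0.555, -0.322, 0.2]
  shift [ 0.3989 -0.1892 -0.0008]  for [0.591, 0.118, 0.2]
```

>>> servo_tool(rows=[1,0,0,-0.008,0,1,0,0,-0.016,0,1,0,0,-0.025,0,1,0,0,-0.03,0,1,0,0,-0.03,0])

```text
time: 21.87
position: [0.5516, -0.3215, 0.156]
tool_rot: [0.866, 0.5, -0.001, -0.004]
ft_force: [-0.0, -0.8, -2.5]
grip_width: 0.0642
grip_force: 27.9
```

>>> servo_tool(rows=[1,0,0,-0.022,0,1,0,0,-0.014,0,1,0.0083,-0.004,-0.006,0,1,0.0167,-0.0079,0,0,1,0.025,-0.0119,0,0])

```text
time: 22.28
position: [0.5572, -0.2675, 0.1977]
tool_rot: [0.867, 0.498, -0.001, -0.001]
ft_force: [1.5, -0.0, -4.3]
grip_width: 0.0643
grip_force: 27.9
```

>>> servo_tool(rows=[1,0.025,-0.0119,0,0,1,0.025,-0.0119,0,0,1,0.025,-0.0119,0,0,1,0.025,-0.0119,0,0,1,0.025,-0.0119,0,0])

```text
time: 22.7
position: [0.5667, -0.126, 0.1966]
tool_rot: [0.866, 0.5, -0.002, -0.003]
ft_force: [-1.0, 0.5, -2.6]
grip_width: 0.0643
grip_force: 27.9
```

>>> servo_tool(rows=[1,0.025,-0.0119,0,0,1,0.025,-0.0119,0,0,1,0.025,-0.0119,0,0,1,0.025,-0.0119,0,0,1,0.025,-0.0119,0,0])

```text
time: 23.12
position: [0.5773, 0.0114, 0.1966]
tool_rot: [0.866, 0.5, -0.003, -0.003]
ft_force: [0.1, 0.4, -3.7]
grip_width: 0.0642
grip_force: 27.9
```

>>> servo_tool(rows=[1,0.025,-0.0119,0,0,1,0.025,-0.0119,0,0,1,0.025,-0.0119,0,0,1,0.0167,-0.0079,0,0,1,0.0083,-0.004,0,0])

```text
time: 23.53
position: [0.5859, 0.1224, 0.1966]
tool_rot: [0.865, 0.501, -0.003, -0.002]
ft_force: [0.9, -0.3, -3.2]
grip_width: 0.064
grip_force: 27.9
```

>>> servo_tool(rows=[1,0,0,0,0,1,0,0,0,0,1,0,0,0,0])

```text
time: 23.78
position: [0.5885, 0.1175, 0.1983]
tool_rot: [0.866, 0.499, -0.001, -0.0]
ft_force: [0.1, -1.2, -2.9]
grip_width: 0.064
grip_force: 27.9
```

Run:
```python
from h import *
go([.591,.118,.0492])
```

```text
t 23.78 pos [0.5885 0.1175 0.1983] yaw -30.1 turn 0 tilt z [-0.002 -0.001 -1.   ] w 0.064 q [ 0.01  0.52  1.52 -0.    1.1   0.54]
  shift [0.002  0.0021 0.1491]  for [0.591, 0.118, 0.0492]
```

>>> servo_tool(rows=[1,0.001,0.002,0.01,0,1,0,0,0.02,0,1,0,0,0.025,0,1,0,0,0.025,0,1,0,0,0.025,0])

```text
time: 24.2
position: [0.5919, 0.1166, 0.0927]
tool_rot: [0.867, 0.499, 0.0, 0.0]
ft_force: [0.8, -0.0, -2.6]
grip_width: 0.0639
grip_force: 27.9
```

>>> servo_tool(rows=[1,0,0,0.018,0,1,0,0,0.012,0,1,0,0,0.006,0,1,0,0,0.003,0,1,0,0,0,0])

```text
time: 24.62
position: [0.592, 0.1176, 0.0549]
tool_rot: [0.866, 0.499, 0.0, 0.0]
ft_force: [-0.7, -0.4, -4.2]
grip_width: 0.0642
grip_force: 27.9
```

>>> servo_tool(rows=[1,0,0,0.001,0,1,0,0,0,0,1,0,0,0,0])

```text
time: 24.87
position: [0.5924, 0.1181, 0.0551]
tool_rot: [0.866, 0.5, 0.001, 0.001]
ft_force: [-0.4, 0.3, -2.9]
grip_width: 0.064
grip_force: 27.9
```

>>> servo_tool(rows=[1,0,0,0.002,0,1,0,0,0.001,0,1,0,0,0.001,0,1,0,0,0,0,1,0,0,0,0])

```text
time: 25.28
position: [0.5916, 0.1181, 0.05]
tool_rot: [0.866, 0.5, -0.0, -0.0]
ft_force: [0.8, 1.8, -2.8]
grip_width: 0.0643
grip_force: 27.9
```

>>> servo_tool(rows=[1,0,0,0.001,0,1,0,0,0,0])

```text
time: 25.45
position: [0.5918, 0.1181, 0.0492]
tool_rot: [0.866, 0.5, 0.0, 0.0]
ft_force: [-0.2, -0.0, -2.0]
grip_width: 0.0643
grip_force: 27.9
```

>>> servo_tool(rows=[1,0,0,0.0008,0,1,0,0,0,0])

```text
time: 25.62
position: [0.5919, 0.1181, 0.0491]
tool_rot: [0.866, 0.5, 0.0, 0.0]
ft_force: [-1.4, 0.2, 3.7]
grip_width: 0.0639
grip_force: 27.9
```

Contact; release, rise, then the small cup on the mat.

>>> servo_tool(rows=[0.2,0,0,0.0005,0,-0.3,0,0,0,0,-1,0,0,0,0,-1,0,0,0,0,-1,0,0,0,0])

```text
time: 26.03
position: [0.5921, 0.1181, 0.0479]
tool_rot: [0.866, 0.5, 0.0, 0.0]
ft_force: [0.3, -1.3, -0.2]
grip_width: 0.0766
grip_force: 0.0
```

>>> servo_tool(rows=[-1,0,0,0,0,-1,0,0,0,0,-1,0,0,-0.01,0,-1,0,0,-0.025,0,-1,0,0,-0.03,0])

```text
time: 26.45
position: [0.59, 0.118, 0.1119]
tool_rot: [0.866, 0.5, -0.002, -0.001]
ft_force: [0.1, 0.3, 0.4]
grip_width: 0.0869
grip_force: 0.0
```

>>> servo_tool(rows=[-1,0,0,-0.035,0,-1,0,0,-0.03,0,-1,0,0,-0.02,0,-1,0,0,-0.005,0,-1,0,0,0,0])

```text
time: 26.87
position: [0.5928, 0.1181, 0.205]
tool_rot: [0.866, 0.5, 0.002, 0.001]
ft_force: [-0.1, -0.1, 0.0]
grip_width: 0.0872
grip_force: 0.0
```

Run:
```python
from h import *
go([.445,-.0985,.2],[.445,-.0985,.0255],yaw=56)
o=robot.get_obs()
p=robot.camera("top")
for n in("saucer_large","cup_large_center","cup_small_center","saucer_small"):print(n,[(np.round(r["at"],3).tolist(),round(r["score"],2)) for r in robot.place_of(p,n)][:3])
pt=p["pixels"][180:226,435:500].astype(int);g=((pt[:,:,2]>pt[:,:,0]-40)&(pt.min(2)>40)).astype(np.uint8)
c=max(cv2.findContours(g,0,1)[0],key=cv2.contourArea);e=cv2.fitEllipse(cv2.convexHull(c));print(e);print("small saucer",bp(p,(e[0][0]+435,e[0][1]+180),.013))
cv2.imwrite("pics/top3.png",p["pixels"][:,:,::-1])
```

```text
t 26.87 pos [0.5928 0.1181 0.205 ] yaw -30.0 turn -86.0 tilt z [ 0.005  0.    -1.   ] w 0.0872 q [ 0.01  0.52  1.51 -0.    1.11  0.54]
  shift [ 0.0014 -0.2623  0.0043]  for [0.445, -0.0985, 0.2]
  shift [ 0.0007 -0.0005  0.1745]  for [0.445, -0.0985, 0.0255]
saucer_large [([0.59, 0.114, -0.001], 0.76)]
cup_large_center [([0.591, 0.12, 0.05], 0.71)]
cup_small_center [([0.447, -0.097, 0.035], 0.62), ([0.675, -0.1, -0.004], 0.33)]
saucer_small [([0.557, -0.322, -0.003], 0.71)]
((32.41179656982422, 24.307239532470703), (43.020931243896484, 45.63332748413086), 119.93603515625)
small saucer [ 0.55408007 -0.32195619  0.013     ]
```

View pics/top3.png

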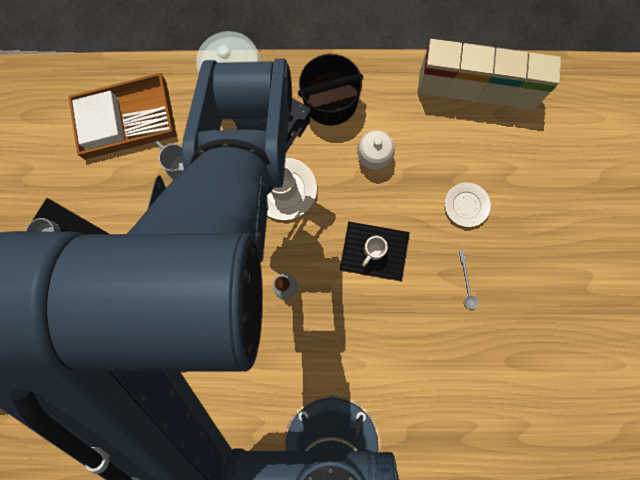

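The small cup stands upright on the mat at (375,247) and the small saucer is empty at (467,205). I'll turn back and fetch the small cup.

>>> servo_tool(rows=[-1,0,0,0,-5,-1,0,0,0,-6,-1,0,0,0,-6,-1,0,0,0,-6,-1,0,0,0,-6])

```text
time: 27.53
position: [0.5909, 0.118, 0.201]
tool_rot: [0.712, 0.702, -0.001, -0.001]
ft_force: [-0.3, -1.2, 0.1]
grip_width: 0.0865
grip_force: 0.0
```

>>> servo_tool(rows=[-1,0,0,0,-6,-1,0,0,0,-6,-1,0,0,0,-6,-1,0,0,0,-6,-1,0,0,0,-6])

```text
time: 27.95
position: [0.5909, 0.118, 0.201]
tool_rot: [0.506, 0.863, -0.001, -0.001]
ft_force: [0.3, -0.6, 0.4]
grip_width: 0.0868
grip_force: 0.0
```

>>> servo_tool(rows=[-1,0,0,0,-6,-1,0,0,0,-6,-1,0,0,0,-6,-1,0,0,0,-5,-1,0,0,0,-4])

```text
time: 28.37
position: [0.5909, 0.118, 0.201]
tool_rot: [0.291, 0.957, -0.001, -0.002]
ft_force: [0.2, -0.6, -0.0]
grip_width: 0.0873
grip_force: 0.0
```

>>> servo_tool(rows=[-1,0,-0.01,0,0,-1,0,-0.025,0,0,-1,0,-0.036,0,0,-1,0,-0.036,0,0,-1,0,-0.036,0,0])

```text
time: 28.78
position: [0.5096, -0.0014, 0.2017]
tool_rot: [0.293, 0.956, -0.0, -0.001]
ft_force: [0.2, -1.5, -0.7]
grip_width: 0.0867
grip_force: 0.0
```

>>> servo_tool(rows=[-1,0,-0.036,0,0,-1,0,-0.036,0,0,-1,0,-0.025,0,0,-1,0,-0.015,0.01,0,-1,0,-0.006,0.025,0])

```text
time: 29.2
position: [0.4456, -0.1011, 0.1691]
tool_rot: [0.295, 0.955, -0.001, 0.003]
ft_force: [1.2, 0.3, 0.0]
grip_width: 0.0871
grip_force: 0.0
```

>>> servo_tool(rows=[-1,0,0,0.03,0,-1,0,0,0.02,0,-1,0,0,0.01,0,-1,0,0,0,0,-1,0,0,0,0])

```text
time: 29.62
position: [0.4445, -0.0981, 0.107]
tool_rot: [0.294, 0.956, 0.0, -0.001]
ft_force: [0.2, 0.0, -0.3]
grip_width: 0.0871
grip_force: 0.0
```

Run:
```python
from h import *
go([.445,-.0985,.0255],yaw=56)
```

```text
t 29.62 pos [ 0.4445 -0.0981  0.107 ] yaw 55.9 turn -0.1 tilt z [-0.003  0.001 -1.   ] w 0.0871 q [-0.46  0.51  1.96 -0.    0.68 -1.44]
  shift [-0.0009 -0.      0.0815]  for [0.445, -0.0985, 0.0255]
```

>>> servo_tool(rows=[-1,0,0,0.01,0,-1,0,0,0.02,0,-1,0,0,0.025,0,-1,0,0,0.018,0,-1,0,0,0.008,0])

```text
time: 30.03
position: [0.4453, -0.0981, 0.0259]
tool_rot: [0.293, 0.956, 0.0, -0.0]
ft_force: [-0.2, -0.4, -0.5]
grip_width: 0.087
grip_force: 0.0
```

>>> servo_tool(rows=[0,0,0,0,0,0.2,0,0,0,0,0.3,0,0,0,0,0.4,0,0,0,0,1,0,0,0,0], newtons=15)

```text
time: 30.45
position: [0.4462, -0.0984, 0.0277]
tool_rot: [0.293, 0.956, -0.0, 0.001]
ft_force: [-0.3, 0.5, -0.2]
grip_width: 0.0616
grip_force: 0.0
```

>>> servo_tool(rows=[1,0,0,0,0,1,0,0,0,0,1,0,0,0,0,1,0,0,0,0,1,0,0,0,0], newtons=25)

```text
time: 30.87
position: [0.4458, -0.0983, 0.0272]
tool_rot: [0.293, 0.956, -0.0, 0.0]
ft_force: [-0.1, -0.1, 5.6]
grip_width: 0.0487
grip_force: 25.0
```

Run:
```python
from h import *
go([.445,-.0985,.2],[.555,-.322,.2])
```

```text
t 30.87 pos [ 0.4458 -0.0983  0.0272] yaw 56.0 turn 0 tilt z [ 0.001 -0.    -1.   ] w 0.0487 q [-0.46  0.67  2.   -0.    0.47 -1.44]
  shift [ 0.0004 -0.0006 -0.1728]  for [0.445, -0.0985, 0.2]
  shift [-2.163e-01 -1.236e-01  2.000e-04]  for [0.555, -0.322, 0.2]
```

>>> servo_tool(rows=[1,0,0,-0.008,0,1,0,0,-0.016,0,1,0,0,-0.025,0,1,0,0,-0.03,0,1,0,0,-0.03,0])

```text
time: 31.28
position: [0.4445, -0.0977, 0.1366]
tool_rot: [0.293, 0.956, 0.0, -0.001]
ft_force: [0.5, 0.0, -1.1]
grip_width: 0.0484
grip_force: 25.0
```

>>> servo_tool(rows=[1,0,0,-0.025,0,1,-0.008,-0.0046,-0.02,0,1,-0.016,-0.0092,-0.01,0,1,-0.024,-0.0138,0,0,1,-0.024,-0.0138,0,0])

```text
time: 31.7
position: [0.4821, -0.173, 0.1922]
tool_rot: [0.292, 0.956, -0.0, 0.001]
ft_force: [-0.1, -0.2, -1.2]
grip_width: 0.0483
grip_force: 25.0
```

>>> servo_tool(rows=[1,-0.024,-0.0138,0,0,1,-0.024,-0.0138,0,0,1,-0.024,-0.0138,0,0,1,-0.024,-0.0138,0,0,1,-0.024,-0.0138,0,0])

```text
time: 32.12
position: [0.5426, -0.2978, 0.1906]
tool_rot: [0.293, 0.956, 0.0, -0.001]
ft_force: [0.4, -0.1, -0.4]
grip_width: 0.0484
grip_force: 25.0
```

>>> servo_tool(rows=[1,-0.016,-0.0092,0,0,1,-0.008,-0.0046,0,0,1,0,0,0,0,1,0,0,0,0,1,0,0,0,0])

```text
time: 32.53
position: [0.5539, -0.3202, 0.1904]
tool_rot: [0.292, 0.956, 0.001, -0.001]
ft_force: [0.1, -0.1, -0.7]
grip_width: 0.0485
grip_force: 25.0
```

Run:
```python
from h import *
go([.555,-.322,.0282])
```

```text
t 32.53 pos [ 0.5539 -0.3202  0.1904] yaw 56.0 turn 0 tilt z [-0.002  0.002 -1.   ] w 0.0485 q [-0.7   0.58  1.42  0.    1.14 -1.68]
  shift [-0.0024 -0.001   0.1622]  for [0.555, -0.322, 0.0282]
```

>>> servo_tool(rows=[1,-0.002,-0.001,0.01,0,1,0,0,0.02,0,1,0,0,0.03,0,1,0,0,0.03,0,1,0,0,0.025,0])

```text
time: 32.95
position: [0.5551, -0.3222, 0.0737]
tool_rot: [0.292, 0.956, 0.0, -0.001]
ft_force: [0.8, -0.1, -1.8]
grip_width: 0.0486
grip_force: 25.0
```

>>> servo_tool(rows=[1,0,0,0.02,0,1,0,0,0.012,0,1,0,0,0.007,0,1,0,0,0.004,0,1,0,0,0,0])

```text
time: 33.37
position: [0.5561, -0.3237, 0.0326]
tool_rot: [0.293, 0.956, 0.0, -0.0]
ft_force: [0.2, 0.6, -1.5]
grip_width: 0.0485
grip_force: 25.0
```

>>> servo_tool(rows=[1,0,0,0.001,0,1,0,0,0.001,0,1,0,0,0,0,1,0,0,0,0])

```text
time: 33.7
position: [0.5564, -0.3243, 0.0316]
tool_rot: [0.293, 0.956, -0.0, 0.001]
ft_force: [-0.1, -0.5, -0.1]
grip_width: 0.0484
grip_force: 25.0
```

>>> servo_tool(rows=[1,0.002,0.001,0,0,1,0,0,0.001,0,1,0,0,0.001,0,1,0,0,0,0,1,0,0,0,0])

```text
time: 34.12
position: [0.5549, -0.322, 0.0286]
tool_rot: [0.293, 0.956, 0.0, -0.0]
ft_force: [0.3, 0.0, -1.5]
grip_width: 0.0484
grip_force: 25.0
```

>>> servo_tool(rows=[1,0,0,0.001,0,1,0,0,0,0])

```text
time: 34.28
position: [0.5551, -0.3221, 0.0283]
tool_rot: [0.293, 0.956, -0.0, 0.0]
ft_force: [-1.2, 1.7, 3.5]
grip_width: 0.049
grip_force: 25.0
```

>>> servo_tool(rows=[1,0,0,0.001,0,1,0,0,0,0])

```text
time: 34.45
position: [0.5551, -0.3221, 0.0283]
tool_rot: [0.293, 0.956, -0.0, 0.0]
ft_force: [-2.2, 1.6, 8.8]
grip_width: 0.0482
grip_force: 25.0
```

>>> servo_tool(rows=[0.4,0,0,0,0,0,0,0,0,0,0,0,0,0,0,-1,0,0,0,0,-1,0,0,0,0])

```text
time: 34.87
position: [0.5553, -0.3223, 0.0271]
tool_rot: [0.293, 0.956, -0.0, 0.001]
ft_force: [-0.2, -0.0, 0.2]
grip_width: 0.0558
grip_force: 0.0
```

>>> servo_tool(rows=[-1,0,0,0,0,-1,0,0,0,0,-1,0,0,0,0,-1,0,0,-0.01,0,-1,0,0,-0.025,0])

```text
time: 35.28
position: [0.5527, -0.3202, 0.059]
tool_rot: [0.293, 0.956, 0.002, -0.004]
ft_force: [0.9, -0.8, 0.0]
grip_width: 0.084
grip_force: 0.0
```

>>> servo_tool(rows=[-1,0,0,-0.035,0,-1,0,0,-0.035,0,-1,0,0,-0.035,0,-1,0,0,-0.03,0,-1,0.01,0.02,-0.01,0])

```text
time: 35.7
position: [0.5604, -0.3054, 0.2134]
tool_rot: [0.294, 0.956, -0.003, 0.006]
ft_force: [1.2, -1.3, 1.2]
grip_width: 0.087
grip_force: 0.0
```

>>> servo_tool(rows=[-1,0.025,0.025,0,0,-1,0.028,0.028,0,0,-1,0.028,0.028,0,0,-1,0.028,0.028,0,0,-1,0.02,0.02,0,0])

```text
time: 36.12
position: [0.5216, -0.1175, 0.2074]
tool_rot: [0.292, 0.956, 0.001, -0.001]
ft_force: [-0.1, 0.2, 0.8]
grip_width: 0.0868
grip_force: 0.0
```

>>> servo_tool(rows=[-1,0.01,0.005,0,0,-1,0,0,0,0,-1,0,0,0,0,-1,0,0,0,0])

```text
time: 36.45
position: [0.5189, -0.1127, 0.2073]
tool_rot: [0.293, 0.956, -0.0, 0.001]
ft_force: [0.7, -0.2, 0.4]
grip_width: 0.0871
grip_force: 0.0
```

Run:
```python
from h import *
go([.555,-.322,.2])
for c in("top","scene"):
    p=robot.camera(c);cv2.imwrite(f"pics/{c}9.png",p["pixels"][:,:,::-1])
    for s in("small","medium","large"):
        for n in("cup_%s_center"%s,"saucer_"+s):print(c,n,[(np.round(r["at"],3).tolist(),round(r["score"],2)) for r in robot.place_of(p,n)][:3])
im=cv2.imread("pics/top9.png");a=[cv2.resize(im[y-33:y+33,x-33:x+33],(264,264)) for x,y in((186,240),(284,188),(468,203))]
t=np.hstack(a);im=cv2.imread("pics/scene9.png")
a=[cv2.resize(im[y-33:y+33,x-33:x+33],(264,264)) for x,y in((423,208),(383,268),(205,337))]
cv2.imwrite("pics/crop9.png",np.vstack([t,np.hstack(a)]))
```

```text
t 36.45 pos [ 0.5189 -0.1127  0.2073] yaw 55.9 turn 0 tilt z [ 0.002 -0.002 -1.   ] w 0.0871 q [-0.42  0.42  1.69 -0.    1.03 -1.4 ]
  shift [-0.1473 -0.1531  0.0076]  for [0.555, -0.322, 0.2]
top cup_small_center [([0.556, -0.321, 0.033], 0.72)]
top saucer_small [([0.555, -0.323, -0.003], 0.73)]
top cup_medium_center []
top saucer_medium []
top cup_large_center [([0.591, 0.118, 0.049], 0.86)]
top saucer_large [([0.593, 0.113, 0.0], 0.91)]
scene cup_small_center [([0.324, 0.269, 0.03], 0.86), ([0.59, 0.118, -0.0], 0.67), ([0.204, 0.361, 0.032], 0.64)]
scene saucer_small [([0.552, -0.322, -0.001], 0.76)]
scene cup_medium_center [([0.467, 0.35, 0.041], 0.96)]
scene saucer_medium [([0.47, 0.35, -0.002], 0.94)]
scene cup_large_center [([0.598, 0.122, 0.05], 0.8)]
scene saucer_large [([0.59, 0.118, 0.001], 0.66)]
```

View pics/crop9.png

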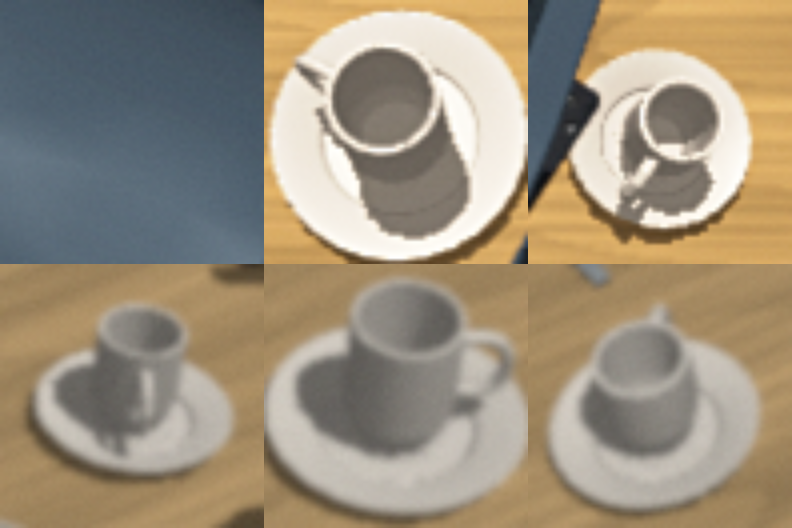

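All three cups stand upright and centred on their own saucers (offsets about 2–5 mm), and the arm is clear. I'm handing in.

```bash
python3 -c "
from rig import robot
print(robot.hand_in())"
```

```text
the job is handed in; nothing more can be done
None
```

I moved all three cups onto the saucers of their own size and handed the job in; the last camera check showed them upright and, to within measuring error of a few mm, centred, but the hand-in returned no verdict.

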